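Load a clock movement into the test stand and reverse its drive

TASK

The clock movement on its aluminium carrier is to be tested in the other direction. First put the reversing switch to its upright centre-off position and leave it there; then bring the carrier to the open mouth of the steel test stand and slide it, narrow nose first, under the bridge until it is fully home against the end stop. Only then push the switch lever fully over to the side opposite to the one it started on, and do not tip the carrier or disturb the pot, tool stand, jar and wooden block standing about.

Things in the scene. Friction and masses are not known exactly. Their poses are not given: they have to be found in the camera images.
- carrier: Loose aluminium carrier, plate 110 (x) x 84 (y) x 16 mm thick, 0.35 to 0.7 kg, lying flat on the bench with a brass clock movement fixed on top. Origin: centre of the plate's underside. +x points to the nose, the end that goes in first: its last 6 mm is narrowed from 84 to 70 mm.
- movement_top (a point): Centre of the top of the brass clock movement on the carrier: a block 52 (carrier x) x 44 mm (carrier y), its sides reaching from 16 to 50 mm above the carrier's underside, centred 2 mm ahead of the carrier's origin. It may be gripped across its 44 mm sides.
- carrier_tail (a point): Middle of the carrier's flat rear face (x = -55 mm), 16 mm up. An upright push plate, 70 mm wide, 8 mm thick, rises there flush with the rear face to 32 mm above the underside.
- stand: Fixed steel test stand; its pocket floor is the bench. Origin: on the bench where the carrier's origin lies when fully home; +x points into the pocket, axes as the carrier's when home. Cheeks: inner faces y = +-44 mm (2 mm clearance a side), x = -35 to 75 mm, 29 mm high, 14 mm thick. Lips reach in to y = +-33 mm, undersides 19 mm up, x = -30 to 55 mm. End stop face at x = 55 mm, toe above it.
- stand_mouth (a point): On the bench in the middle of the stand's open mouth (stand x = -65 mm). Two flared guides, 29 mm high and 8 mm thick, open here 58 mm either side of the middle and narrow to 44 mm at stand x = -35 mm. When home, the carrier's rear face lies 10 mm past this point, between the guides.
- bridge_top (a point): Centre of the top of the stand's bridge, which crosses over the pocket at stand x = -25 to 35 mm and y = +-58 mm, underside 58 mm and top 70 mm above the bench. On it stands a motor of 36 mm diameter at stand x = 15 mm, up to 130 mm above the bench.
- switch_box: Fixed grey switch housing, 110 (x) x 80 (y) x 50 mm high. Origin: centre of its underside. The lever swings in the housing's x-z plane, on an axis along y through (0, 0, 50 mm).
- selector (a joint): Lever angle of the reversing switch, rad. 0: leaning 0.6 rad towards the housing's -x (near side, where it starts); 0.6: upright, centre off; 1.2: leaning 0.6 rad towards +x, the other side (end stop). No detents or spring: it stays where it is left, about 2 N at the bar moves it.
- selector_bar (a point): Centre of the lever's black cross bar: 16 mm diameter, 76 mm long along the housing's y, 75 mm from the lever's axis; so 125 mm above the bench when upright, 112 mm at either side.
- pot: Bystander: turned wooden pot, 80 mm diameter, 102 mm high, loose; origin at the centre of its underside.
- tool_stand: Bystander: round metal stand, 80 mm diameter, with four upright rods to 126 mm high, loose; origin at the centre of its underside.
- jar: Bystander: glass jar, 54 mm diameter, 62 mm high, loose, beside the stand's mouth; origin at the centre of its underside.
- block: Bystander: dark wooden block, 46 x 46 x 68 mm high, loose, beside the stand's mouth; origin at the centre of its underside.

How it is judged:
By the outcome, as a careful person would: the job done as asked, in the order asked, and still so for the second after the job is handed in, with the robot touching nothing.
It also fails if it takes over 69 s, if anything falls off the work surface, if the arm or the gripper's body presses on something with over 40 N, if the wrist force passes 120 N, or if a joint passes its speed limit or range.

ROBOT

A 6-joint arm with a two-finger parallel gripper is mounted at the origin on the work surface. World frame = base frame: x ahead of the robot, y to its left, z up, the work surface at z = 0. Lengths are in mm, angles in rad, forces in N, time in s.
With the tool pointing down it reaches from about 400 to 925 mm from the base axis. Payload 12.5 kg.
Tool frame: the origin (TCP) lies midway between the tips of the shut fingers; the grasp point (between the pads) lies 19 mm behind it; z points along the fingers, y is the line along which they close (so a half turn about z gives the same grasp; the last joint's range is limited). The gripper opens to 95 mm and grips with 3 to 60 N. Pads are 20 mm wide; open, the fingers measure 119 mm over their backs; the gripper's body (75 mm by 180 mm) begins 59 mm behind the grasp point.
Start: joints at [1.115, 0.491, 1.559, -0, 1.092, -0.106], TCP at [214.178, 587.175, 214.661] pointing down, gripper open.
Joint ranges: [-3.1, 3.1], [-0.84, 2.19], [0.05, 2.79], [-1.13, 4.28], [0.06, 2.93], [-2.69, 2.69]. Speed limits (rad/s): [2.22, 2.22, 2.79, 3.14, 3.14, 3.14].

INTERFACE

Orientations are given as [roll, pitch, yaw] about the fixed x, y, z axes, in that order (R = Rz(yaw) Ry(pitch) Rx(roll)).
In Python, from cell import * gives the robot as it stands. The module is installed in compiled form; this text tells all that it offers.
- The arm moves only by the tool arm_command, never from a script. Its arguments are lists of equal length, an entry for each row: "delta_pos": the shift along the world's x, y, z in units of 250 mm (1.0 is 250 mm), a list of three; "delta_rot": the turn, a rotation vector about the world's x, y, z in units of 90 degrees (1.0 is 90 degrees), a list of three; "claw": the closure, from 0 (fully open) to 1 (shut). In form: {"delta_pos": [[tx, ty, tz], ...], "delta_rot": [[wx, wy, wz], ...], "claw": [claw, ...]}. A call has exactly 5 rows; each row is the pose to reach, as a shift and turn from the pose commanded when the call began; what a row does not reach only later rows make up. A row lasts 1/12 s, in which the tool goes at most 41.7 mm and 7.16 degrees, less where a joint would pass 70% of its speed; a pose out of reach is approached as far as the arm can. A call with a number of a shift or a turn outside -1 to 1 is refused whole. A call with a gripper value outside its range is refused whole. The fingers move at their own pace and stop on an object; the grip force is fixed at half the most. Time passes only in rows, so rows that repeat a pose let the fingers close, or fill a call up. It gives the time, the measured TCP pose, the force, the opening and the grip force at its end, in the units of the state.
- state(): the state, without advancing time (a new reading comes with each control period).
- read_camera(name): name is "side" or "top"; returns the picture (420x560x3 uint8, red, green, blue); there is no depth.
- calibration(name): a dict with "camera_matrix" (3x3 intrinsics, pixels), "T" (4x4, takes a point from camera to world coordinates). Camera axes: x right, y down, z forward; pixel columns grow to the right and rows downward; lengths in mm; the calibration is good to about 2 mm. A picture is of the moment at which its call begins. calibration takes no time and is no camera call.
- job_done(): hands the job in; it is judged then, once.
The state is a dict: "t": time; "joints": joint angles; "qvel": joint speeds; "tau": joint torques, N m; "eef_pos": TCP position; "tcp_rot": TCP orientation; "ft_force": force on the tool from outside, world axes, zero at the start; "moment": the same for the moment, N m; "opening": opening from 0.0 (shut) to 1.0 (fully open); "grip_force": force on a finger pad.
Only numpy, scipy, OpenCV 4.12 (cv2) and the standard library are available. Lean on these libraries where they do the work, as an engineer would, in place of code of your own. Each camera call takes 0.05 s, during which the arm holds its last target. There are 200 camera calls.

## Working session

There is one attempt and no reset: what is moved stays moved. The work goes in short steps, Python scripts to look and compute and a tool call to move; the robot and the scene stay as the last step left them, time stands still between calls to the robot, and variables do not carry over. Pictures are saved under pics/ and viewed, at most 10 in all, crops included, and the job is handed in when it is done.

Besides the shell and the picture viewer there is one more tool, called as name(argument=value, ...) on one line, values as JSON. arm_command: Moves the arm, as the interface text tells. Shifts and turns lie within -1 to 1; 1 stands for 250 mm of shift or 90 degrees of turn. Its arguments: {"type":"object","properties":{"delta_pos":{"type":"array"},"delta_rot":{"type":"array"},"claw":{"type":"array"}},"required":["delta_pos","delta_rot","claw"]}

```bash
mkdir -p pics; cat > h.py <<'E'
from cell import *
import numpy as np, cv2
def snap(n,f):
    im=read_camera(n); cv2.imwrite(f'pics/{f}.png',im[:,:,::-1]); return im
def ray(n,u,v):
    c=calibration(n);K=np.array(c["camera_matrix"]);T=np.array(c["T"])
    d=T[:3,:3]@np.linalg.inv(K)@np.array([u,v,1.]); return T[:3,3],d
def plane(n,u,v,z):
    o,d=ray(n,u,v); return (o+d*(z-o[2])/d[2]).round(1)
def tri(a,b):  # a,b=(name,u,v)
    o1,d1=ray(*a);o2,d2=ray(*b)
    A=np.stack([d1,-d2],1);s=np.linalg.lstsq(A,o2-o1,rcond=None)[0]
    p,q=o1+s[0]*d1,o2+s[1]*d2
    return ((p+q)/2).round(1),np.linalg.norm(p-q).round(1)
def proj(n,p):
    c=calibration(n);K=np.array(c["camera_matrix"]);T=np.linalg.inv(np.array(c["T"]))
    q=K@(T[:3,:3]@np.array(p,float)+T[:3,3]); return (q[:2]/q[2]).round(1)
E
python3 - <<'E'
from h import *
snap('top','t0');snap('side','s0');print(state())
for n in('top','side'):print(calibration(n)['T'].round(2) if hasattr(calibration(n)['T'],'round') else calibration(n)['T'])
E
```

```text
{'t': 0.1, 'joints': array([ 1.11539978e+00,  4.91476314e-01,  1.55938280e+00, -1.24443825e-05,
        1.09170074e+00, -1.05606162e-01]), 'qvel': array([ 0.00120518,  0.00011098, -0.00346836, -0.00138961, -0.00120411,
        0.00105177]), 'tau': array([ 1.96743262e-03, -6.13624692e+01, -2.58604252e+01,  6.93046558e-02,
        4.70212055e-02, -5.92590322e-05]), 'eef_pos': array([214.07902121, 586.96604452, 214.13641951]), 'tcp_rot': array([-3.14062968e+00, -9.09758126e-05,  2.79180796e+00]), 'ft_force': array([-0.30495555,  0.32681881,  0.00438063]), 'moment': array([0.05765446, 0.00677581, 0.01377237]), 'grip_force': 0.0, 'opening': 1.0004844580292933}
[[ 3.0000e-02 -9.9000e-01  1.4000e-01  4.5131e+02]
 [-1.0000e+00 -3.0000e-02 -4.0000e-02  2.5410e+01]
 [ 4.0000e-02 -1.3000e-01 -9.9000e-01  9.8947e+02]
 [ 0.0000e+00  0.0000e+00  0.0000e+00  1.0000e+00]]
[[-9.9000e-01 -9.0000e-02  7.0000e-02  5.2639e+02]
 [-1.1000e-01  6.8000e-01 -7.2000e-01  6.9080e+02]
 [ 2.0000e-02 -7.3000e-01 -6.9000e-01  7.2617e+02]
 [ 0.0000e+00  0.0000e+00  0.0000e+00  1.0000e+00]]
```

View pics/t0.png

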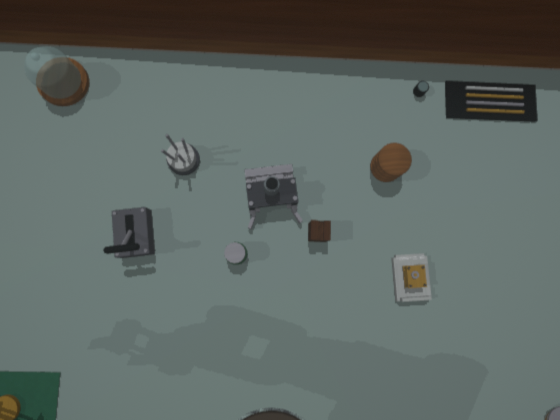

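View pics/s0.png

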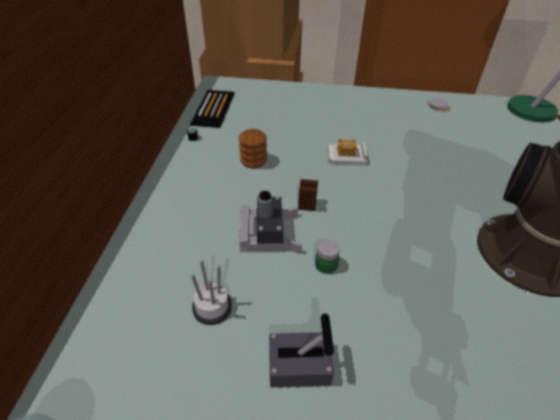

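The top view shows the switch at (132,235) with its bar at (122,248), the stand at (272,190) with its mouth facing down (towards the robot), and the carrier at (412,278) with its push plate at the bottom. The jar is at (235,253), the block at (319,231), the pot at (390,162) and the tool stand at (181,157). The side view agrees: carrier (347,152), stand (268,228), bar (327,333). I'll enlarge both for corner picking.

```bash
python3 - <<'E'
import cv2,numpy as np
t=cv2.imread('pics/t0.png');s=cv2.imread('pics/s0.png')
def c(im,u,v,w,h,k):
    x=cv2.resize(im[v:v+h,u:u+w],None,fx=k,fy=k,interpolation=cv2.INTER_CUBIC)
    x=np.clip(x*1.3,0,255).astype('uint8')
    for i in range(0,w,10): cv2.putText(x,str(u+i),(i*k,8),0,.25,(0,0,255)) if i%20==0 else 0; cv2.line(x,(i*k,9),(i*k,13),(0,0,255))
    for j in range(0,h,10): cv2.putText(x,str(v+j),(0,j*k+3),0,.28,(0,0,255)); 
    return x
A=np.hstack([c(t,385,245,50,60,5),c(t,235,155,70,80,5)[:300],c(t,100,200,36*2-22,60,4)[:300].repeat(1,0) if 0 else c(t,100,200,40,60,5)])
B=np.hstack([c(s,323,130,50,60,5),c(s,235,185,70,80,5)[:300] if 0 else c(s,235,190,70,60,5),c(s,265,310,40,60,5)])
cv2.imwrite('pics/m0.png',np.vstack([A,B])[:, :800]);print(A.shape,B.shape)
E
```

```text
(300, 800, 3) (300, 800, 3)
```

View pics/m0.png

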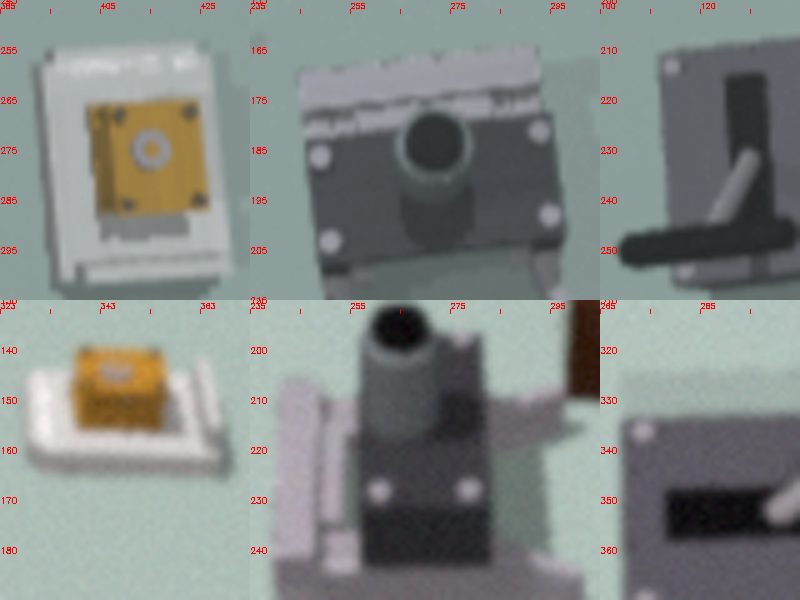

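Enlarged, the carrier plate's top-view corners are near (393,257), (426,254), (431,299) and (397,301). The bridge screws are at (249,186), (293,181), (295,198) and (251,203). The bar runs from (104,250) to about (139,246). Next come masks and rays.

```bash
python3 - <<'E'
from h import *
t=cv2.imread('pics/t0.png');s=cv2.imread('pics/s0.png')
def blob(im,lo,hi,box,f=cv2.COLOR_BGR2HSV):
    u,v,w,h=box; m=cv2.inRange(cv2.cvtColor(im,f)[v:v+h,u:u+w],lo,hi)
    n,l,st,c=cv2.connectedComponentsWithStats(m); i=1+st[1:,4].argmax()
    y,x=np.where(l==i); return np.c_[x+u,y+v].astype(np.float32)
def rect(p): 
    r=cv2.minAreaRect(p);return np.round(r[0],1),np.round(r[1],1),round(r[2],1),cv2.boxPoints(r).round(1).tolist()
bt=blob(t,(0,0,0),(180,255,45),(95,235,50,25));print('bar top',rect(bt))
bs=blob(s,(0,0,0),(180,255,40),(317,310,20,50));print('bar side',rect(bs))
print('bar',tri(('top',*rect(bt)[0]),('side',*rect(bs)[0])))
g=blob(t,(10,120,110),(30,255,255),(385,245,50,60));print('gold top',rect(g))
gs=blob(s,(10,120,150),(30,255,255),(323,130,50,60));print('gold side',rect(gs))
print('mov centre', tri(('top',415.5,274.8),('side',346.5,144)), plane('top',415.3,274.8,50),plane('side',346.5,144.3,50))
print('mov corners z50',[plane('top',u,v,50) .tolist() for u,v in((406,265.8),(424.8,264.8),(426.7,286.7),(408,287.7))])
print('plate z16',[plane('top',u,v,16).tolist() for u,v in((393,257),(426,254.3),(431,299),(397.5,301.5))])
print('riv z70',[plane('top',u,v,70).tolist() for u,v in((249,186),(293,181),(295,198),(251,203))])
# side rivets: near pair
print('riv tri',tri(('top',249,186),('side',261,228)),tri(('top',251,203),('side',279,228)))
print('sw z50',plane('top',114.3,213.3,50),plane('top',116.8,254,50))
for n,u,v in(('top',235,253),('top',319,231)):print(plane(n,u,v,60))
E
```

```text
bar top (array([121.4, 248.3]), array([15.2, 32.6]), 63.4, [[103.4000015258789, 248.8000030517578], [132.60000610351562, 234.1999969482422], [139.39999389648438, 247.8000030517578], [110.19999694824219, 262.3999938964844]])
bar side (array([325. , 335.5]), array([16., 41.]), 0.0, [[317.0, 356.0], [317.0, 315.0], [333.0, 315.0], [333.0, 356.0]])
bar (array([484. , 335.1, 103.9]), np.float64(0.5))
gold top (array([416., 276.]), array([20., 18.]), 90.0, [[407.0, 266.0], [425.0, 266.0], [425.0, 286.0], [407.0, 286.0]])
gold side (array([351.6, 142.7]), array([5. , 5.4]), 68.2, [[348.1000061035156, 141.3000030517578], [353.1000061035156, 139.3000030517578], [355.0, 144.0], [350.0, 146.0]])
mov centre (array([ 441.9, -330.5,   41.2]), np.float64(4.0)) [ 443.9 -326.9   50. ] [ 441.1 -315.5   50. ]
mov corners z50 [[464.2, -305.2, 50.0], [467.8, -350.0, 50.0], [417.2, -353.5, 50.0], [413.8, -309.2, 50.0]]
plate z16 [[485.0, -285.4, 16.0], [493.9, -367.1, 16.0], [387.0, -377.1, 16.0], [379.2, -295.3, 16.0]]
riv z70 [[637.2, 67.9, 70.0], [652.7, -33.9, 70.0], [612.7, -39.5, 70.0], [597.5, 61.8, 70.0]]
riv tri (array([635.8,  68. ,  68.3]), np.float64(3.3)) (array([596.1,  62. ,  67.4]), np.float64(3.6))
sw z50 [565.8 376.6  50. ] [472.5 363.3  50. ]
[482.2  94.3  60. ]
[538.7 -97.8  60. ]
```

```bash
python3 - <<'E'
from h import *
t=cv2.imread('pics/t0.png');s=cv2.imread('pics/s0.png')
def big(im,u,v,w,h,k):
    x=np.clip(cv2.resize(im[v:v+h,u:u+w],None,fx=k,fy=k,interpolation=cv2.INTER_CUBIC)*1.8,0,255).astype('uint8')
    for i in range(0,w,10): cv2.putText(x,str(u+i),(i*k,8),0,.3,(0,0,255)); cv2.line(x,(i*k,0),(i*k,h*k),(0,0,120))
    for j in range(0,h,10): cv2.putText(x,str(v+j),(0,j*k+3),0,.3,(0,0,255)); cv2.line(x,(0,j*k),(w*k,j*k),(0,0,120))
    return x
cv2.imwrite('pics/m1.png',np.hstack([big(t,98,202,60,66,6),big(s,262,308,72,80,6)[:396,:430]]))
print('bar z112',plane('top',121.8,247.9,112),plane('top',104,250,112),plane('top',139.5,246.2,112))
E
```

```text
bar z112 [484.4 331.5 112. ] [478.8 368.5 112. ] [489.1 294.6 112. ]
```

View pics/m1.png

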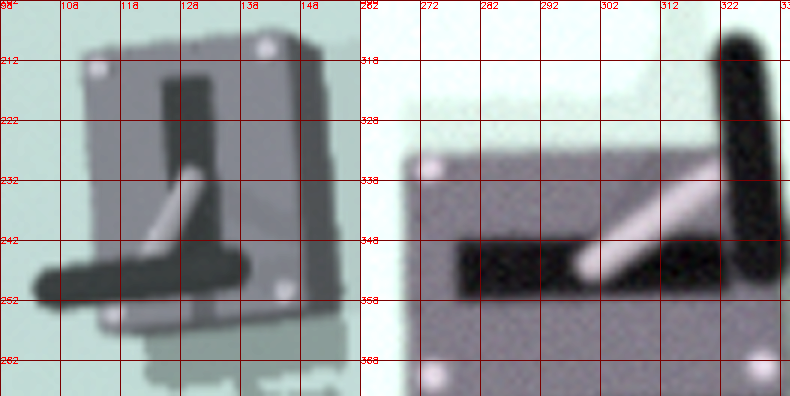

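The enlarged switch in the top view has its bar from (103.5,249.5) to (139.7,246.5) and housing screws at (114.3,213.2), (142.3,210), (145.3,250) and (117,254). In the side view the bar runs from (325,313.5) to (329.3,354).

```bash
python3 - <<'E'
from h import *
P=np.array([plane('top',u,v,50) for u,v in((114.3,213.2),(142.3,210),(145.3,250),(117,254))]);c=P.mean(0);print(P.tolist(),c)
print('yaw',np.degrees(np.arctan2(*(P[0]+P[1]-P[2]-P[3])[[1,0]])),np.degrees(np.arctan2(*(P[0]+P[3]-P[1]-P[2])[[0,1]])))
print(tri(('top',121.6,248),('side',327.1,333.7)))
E
```

```text
[[566.0, 376.6, 50.0], [575.6, 313.4, 50.0], [483.5, 299.8, 50.0], [472.5, 362.8, 50.0]] [524.4  338.15  50.  ]
yaw 8.397878056410182 -9.270796787769749
(array([482.7, 333.5, 108. ]), np.float64(3.2))
```

arm_command(delta_pos=[[0.532, -0.468, 0], [0.532, -0.468, 0], [0.532, -0.468, 0], [0.532, -0.468, 0], [0.532, -0.468, 0]], delta_rot=[[0, 0, -0.34], [0, 0, -0.34], [0, 0, -0.34], [0, 0, -0.34], [0, 0, -0.34]], claw=[0, 0, 0, 0, 0])

```text
t: 0.52
eef_pos: [350.5, 466.9, 214.4]
tcp_rot: [-3.141, 0.001, 2.248]
ft_force: [0.7, 0.1, 1.1]
opening: 0.997
grip_force: 0.0
```

arm_command(delta_pos=[[0.532, -0.466, -0.16], [0.532, -0.466, -0.16], [0.532, -0.466, -0.16], [0.532, -0.466, -0.16], [0.532, -0.466, -0.16]], delta_rot=[[0, 0, -0.341], [0, 0, -0.341], [0, 0, -0.341], [0, 0, -0.341], [0, 0, -0.341]], claw=[0, 0, 0, 0, 0])

```text
t: 0.93
eef_pos: [482.8, 350.5, 173.1]
tcp_rot: [-3.141, 0.001, 1.713]
ft_force: [0.3, -0.8, -0.0]
opening: 0.998
grip_force: 0.0
```

arm_command(delta_pos=[[0, 0, -0.15], [0, 0, -0.312], [0, 0, -0.312], [0, 0, -0.312], [0, 0, -0.312]], delta_rot=[[0, 0, 0], [0, 0, 0], [0, 0, 0], [0, 0, 0], [0, 0, 0]], claw=[0, 0, 0, 0, 0.5])

```text
t: 1.35
eef_pos: [480.5, 354.6, 98.3]
tcp_rot: [3.14, -0.001, 1.723]
ft_force: [-0.3, 0.4, 0.7]
opening: 0.968
grip_force: 0.0
```

arm_command(delta_pos=[[0, 0, 0], [0, 0, 0], [0, 0, 0], [0, 0, 0], [0, 0, 0]], delta_rot=[[0, 0, 0], [0, 0, 0], [0, 0, 0], [0, 0, 0], [0, 0, 0]], claw=[1, 1, 1, 1, 1])

```text
t: 1.77
eef_pos: [480.3, 353.8, 97.3]
tcp_rot: [3.141, -0.0, 1.722]
ft_force: [0.5, 0.8, -0.1]
opening: 0.639
grip_force: 0.0
```

arm_command(delta_pos=[[0, 0, 0], [0, 0, 0], [0, 0, 0], [0, 0, 0], [0, 0, 0]], delta_rot=[[0, 0, 0], [0, 0, 0], [0, 0, 0], [0, 0, 0], [0, 0, 0]], claw=[1, 1, 1, 1, 1])

```text
t: 2.18
eef_pos: [480.2, 353.6, 96.6]
tcp_rot: [-3.142, 0.0, 1.722]
ft_force: [-0.6, -0.7, -0.4]
opening: 0.284
grip_force: 0.0
```

arm_command(delta_pos=[[0, 0, 0], [0, 0, 0], [0, 0, 0], [0, 0, 0], [0, 0, 0]], delta_rot=[[0, 0, 0], [0, 0, 0], [0, 0, 0], [0, 0, 0], [0, 0, 0]], claw=[1, 1, 1, 1, 1])

```text
t: 2.6
eef_pos: [480.3, 353.7, 96.6]
tcp_rot: [3.141, -0.0, 1.722]
ft_force: [1.0, -0.5, -1.4]
opening: 0.159
grip_force: 30.0
```

arm_command(delta_pos=[[0.038, 0.006, 0.022], [0.079, 0.012, 0.039], [0.123, 0.019, 0.049], [0.165, 0.025, 0.052], [0.165, 0.025, 0.052]], delta_rot=[[0, 0, 0], [0, 0, 0], [0, 0, 0], [0, 0, 0], [0, 0, 0]], claw=[1, 1, 1, 1, 1])

```text
t: 3.02
eef_pos: [522.3, 359.8, 110.5]
tcp_rot: [-3.141, 0.0, 1.722]
ft_force: [-0.1, -2.7, 9.7]
opening: 0.164
grip_force: 30.0
```

arm_command(delta_pos=[[0, 0, 0], [0, 0, 0], [0, 0, 0], [0, 0, 0], [0, 0, 0]], delta_rot=[[0, 0, 0], [0, 0, 0], [0, 0, 0], [0, 0, 0], [0, 0, 0]], claw=[1, 1, 0.6, 0.6, 0.6])

```text
t: 3.43
eef_pos: [521.3, 359.9, 109.6]
tcp_rot: [-3.141, 0.0, 1.722]
ft_force: [0.3, 0.2, -0.3]
opening: 0.315
grip_force: 0.0
```

arm_command(delta_pos=[[0, 0, 0.2], [0, 0, 0.4], [0, 0, 0.4], [0, 0, 0.4], [0, 0, 0.4]], delta_rot=[[0, 0, 0], [0, 0, 0], [0, 0, 0], [0, 0, 0], [0, 0, 0]], claw=[0.6, 0.5, 0.4, 0.4, 0.4])

```text
t: 3.85
eef_pos: [521.4, 360.0, 210.2]
tcp_rot: [3.14, -0.0, 1.722]
ft_force: [-0.4, 0.4, -0.0]
opening: 0.586
grip_force: 0.0
```

arm_command(delta_pos=[[-0.016, -0.138, 0], [-0.033, -0.276, 0], [-0.049, -0.414, 0], [-0.066, -0.552, 0], [-0.082, -0.69, 0]], delta_rot=[[0, 0, -0.052], [0, 0, -0.104], [0, 0, -0.156], [0, 0, -0.208], [0, 0, -0.26]], claw=[0.2, 0.2, 0.2, 0.2, 0.2])

```text
t: 4.27
eef_pos: [499.6, 185.9, 207.8]
tcp_rot: [-3.139, 0.002, 1.31]
ft_force: [1.1, 0.2, -0.5]
opening: 0.796
grip_force: 0.0
```

arm_command(delta_pos=[[-0.016, -0.138, 0], [-0.033, -0.276, 0], [-0.049, -0.414, 0], [-0.066, -0.552, 0], [-0.082, -0.69, 0]], delta_rot=[[0, 0, -0.052], [0, 0, -0.104], [0, 0, -0.156], [0, 0, -0.208], [0, 0, -0.26]], claw=[0.2, 0.2, 0.2, 0.2, 0.2])

```text
t: 4.68
eef_pos: [479.2, 13.5, 208.1]
tcp_rot: [-3.139, 0.001, 0.901]
ft_force: [0.9, 0.4, 0.5]
opening: 0.803
grip_force: 0.0
```

arm_command(delta_pos=[[-0.016, -0.138, 0], [-0.033, -0.276, 0], [-0.049, -0.414, 0], [-0.066, -0.552, 0], [-0.082, -0.69, 0]], delta_rot=[[0, 0, -0.052], [0, 0, -0.104], [0, 0, -0.156], [0, 0, -0.208], [0, 0, -0.26]], claw=[0.2, 0.2, 0.2, 0.2, 0.2])

```text
t: 5.1
eef_pos: [458.7, -158.9, 208.1]
tcp_rot: [-3.139, 0.002, 0.493]
ft_force: [0.5, 0.2, -0.1]
opening: 0.804
grip_force: 0.0
```

arm_command(delta_pos=[[-0.016, -0.138, 0], [-0.033, -0.276, 0], [-0.049, -0.414, 0], [-0.066, -0.552, 0], [-0.082, -0.69, 0]], delta_rot=[[0, 0, -0.052], [0, 0, -0.104], [0, 0, -0.156], [0, 0, -0.208], [0, 0, -0.26]], claw=[0.2, 0.2, 0.2, 0.2, 0.2])

```text
t: 5.52
eef_pos: [438.3, -331.3, 207.9]
tcp_rot: [-3.139, 0.002, 0.084]
ft_force: [0.2, 0.5, -0.0]
opening: 0.8
grip_force: 0.0
```

```bash
python3 - <<'E'
from h import *
a=snap('top','t1')[:,:,::-1];b=snap('side','s1')[:,:,::-1]
def big(im,u,v,w,h,k):
    x=np.clip(cv2.resize(im[v:v+h,u:u+w],None,fx=k,fy=k,interpolation=cv2.INTER_CUBIC)*1.8,0,255).astype('uint8')
    for i in range(0,w,10): cv2.putText(x,str(u+i),(i*k,8),0,.3,(0,0,255)); cv2.line(x,(i*k,0),(i*k,h*k),(0,0,120))
    for j in range(0,h,10): cv2.putText(x,str(v+j),(0,j*k+3),0,.3,(0,0,255)); cv2.line(x,(0,j*k),(w*k,j*k),(0,0,120))
    return x
cv2.imwrite('pics/m2.png',np.hstack([big(a,98,202,60,66,6),big(b,262,308,72,66,6)]))
print(state()['eef_pos'],state()['tcp_rot'],proj('top',[524.4,338.15,125]),proj('side',[524.4,338.15,125]),state()['joints'])
E
```

```text
[ 438.29169367 -333.69090546  207.51436806] [-3.14034830e+00  1.79629239e-03  8.16090131e-02] [118.  228.6] [301.6 327.9] [-7.70375194e-01  3.94475509e-01  1.74935558e+00 -6.32836922e-04
  9.99880983e-01  7.19155788e-01]
```

View pics/m2.png

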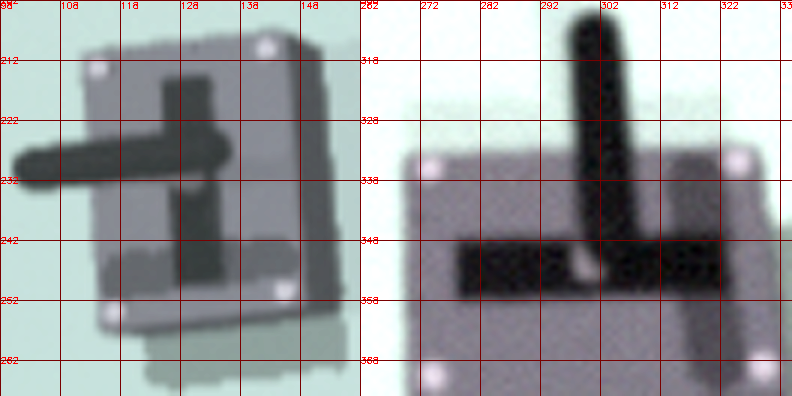

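The bar's centre in the top view is at about (118.2,228.5), against (118.0,228.6) predicted for upright, so the switch is centred. Next, grasp the movement.

arm_command(delta_pos=[[0, 0, -0.15], [0, 0, -0.3], [0, 0, -0.45], [0, 0, -0.55], [0, 0, -0.6]], delta_rot=[[0, 0, 0], [0, 0, 0], [0, 0, 0], [0, 0, 0], [0, 0, 0]], claw=[0.2, 0.2, 0.2, 0.2, 0.2])

```text
t: 6.03
eef_pos: [437.6, -327.9, 55.1]
tcp_rot: [-3.136, 0.005, 0.089]
ft_force: [-0.5, -0.1, -0.0]
opening: 0.8
grip_force: 0.0
```

arm_command(delta_pos=[[0, 0, -0.05], [0, 0, -0.1], [0, 0, -0.13], [0, 0, -0.154], [0, 0, -0.154]], delta_rot=[[0, 0, 0], [0, 0, 0], [0, 0, 0], [0, 0, 0], [0, 0, 0]], claw=[0.2, 0.2, 0.2, 0.2, 0.2])

```text
t: 6.45
eef_pos: [438.9, -329.3, 19.7]
tcp_rot: [-3.14, 0.002, 0.089]
ft_force: [0.0, 0.2, -0.2]
opening: 0.8
grip_force: 0.0
```

arm_command(delta_pos=[[0, 0, 0], [0, 0, 0], [0, 0, 0], [0, 0, 0], [0, 0, 0]], delta_rot=[[0, 0, 0], [0, 0, 0], [0, 0, 0], [0, 0, 0], [0, 0, 0]], claw=[1, 1, 1, 1, 1])

```text
t: 6.87
eef_pos: [439.5, -330.2, 21.6]
tcp_rot: [3.141, -0.0, 0.088]
ft_force: [0.9, -0.5, -0.1]
opening: 0.505
grip_force: 0.0
```

arm_command(delta_pos=[[0, 0, 0], [0, 0, 0], [0, 0, 0], [0, 0, 0], [0, 0, 0]], delta_rot=[[0, 0, 0], [0, 0, 0], [0, 0, 0], [0, 0, 0], [0, 0, 0]], claw=[1, 1, 1, 1, 1])

```text
t: 7.28
eef_pos: [439.3, -329.8, 21.5]
tcp_rot: [-3.141, 0.0, 0.088]
ft_force: [-1.2, 4.1, 5.8]
opening: 0.464
grip_force: 30.0
```

arm_command(delta_pos=[[0, 0, 0.03], [0, 0, 0.08], [0, 0, 0.13], [0, 0, 0.16], [0, 0, 0.16]], delta_rot=[[0, 0, 0], [0, 0, 0], [0, 0, 0], [0, 0, 0], [0, 0, 0]], claw=[1, 1, 1, 1, 1])

```text
t: 7.7
eef_pos: [439.8, -330.5, 62.6]
tcp_rot: [3.14, -0.001, 0.088]
ft_force: [0.6, 1.1, -5.5]
opening: 0.46
grip_force: 30.0
```

arm_command(delta_pos=[[0, 0.04, 0], [0, 0.12, 0], [0, 0.22, 0], [0, 0.32, 0], [0.003, 0.42, 0]], delta_rot=[[0, 0, 0], [0, 0, 0], [0, 0, 0], [0, 0, 0], [0, 0, 0]], claw=[1, 1, 1, 1, 1])

```text
t: 8.12
eef_pos: [439.3, -223.2, 60.4]
tcp_rot: [-3.141, 0.001, 0.088]
ft_force: [0.3, 0.1, -4.7]
opening: 0.458
grip_force: 30.0
```

arm_command(delta_pos=[[0, 0.1, 0], [0, 0.2, 0], [0, 0.3, 0], [0, 0.4, 0], [0.004, 0.5, 0]], delta_rot=[[0, 0, 0.01], [0, 0, 0.02], [0, 0, 0.03], [0, 0, 0.041], [0, 0, 0.041]], claw=[1, 1, 1, 1, 1])

```text
t: 8.53
eef_pos: [440.2, -98.2, 60.6]
tcp_rot: [-3.141, 0.001, 0.154]
ft_force: [0.6, -0.1, -5.5]
opening: 0.461
grip_force: 30.0
```

arm_command(delta_pos=[[0, 0.1, 0], [0, 0.2, 0], [0, 0.28, 0], [0.004, 0.33, 0], [0.004, 0.344, 0]], delta_rot=[[0, 0, 0], [0, 0, 0], [0, 0, 0], [0, 0, 0], [0, 0, 0]], claw=[1, 1, 1, 1, 1])

```text
t: 8.95
eef_pos: [441.3, -12.0, 60.7]
tcp_rot: [-3.141, 0.001, 0.155]
ft_force: [-0.4, 0.2, -4.9]
opening: 0.461
grip_force: 30.0
```

```bash
python3 - <<'E'
from h import *
a=snap('top','t2')[:,:,::-1];b=snap('side','s2')[:,:,::-1]
def big(im,u,v,w,h,k):
    x=np.clip(cv2.resize(im[v:v+h,u:u+w],None,fx=k,fy=k,interpolation=cv2.INTER_CUBIC)*1.8,0,255).astype('uint8')
    for i in range(0,w,10): cv2.putText(x,str(u+i),(i*k,8),0,.3,(0,0,255)); cv2.line(x,(i*k,0),(i*k,h*k),(0,0,120))
    for j in range(0,h,10): cv2.putText(x,str(v+j),(0,j*k+3),0,.3,(0,0,255)); cv2.line(x,(0,j*k),(w*k,j*k),(0,0,120))
    return x
T=cv2.imread('pics/t0.png')
cv2.imwrite('pics/m3.png',np.hstack([big(T,236,160,72,76,5),big(b,230,180,88,76,5)]))
R=np.array([[.9885,-.151],[.151,.9885]])
for n in('top','side'):
  for q in((-65,58,29),(-65,-58,29),(-35,44,29),(-35,-44,29),(75,58,29),(75,-58,29)): print(n,q,proj(n,[*(R@q[:2]+[620.1,13.3]),q[2]]))
print(state()['eef_pos'],state()['tcp_rot'])
E
```

```text
top (-65, 58, 29) [251.2 226.6]
top (-65, -58, 29) [299.2 220.8]
top (-35, 44, 29) [255.6 213.5]
top (-35, -44, 29) [291.9 209.2]
top (75, 58, 29) [244.6 169.7]
top (75, -58, 29) [291.8 164.4]
side (-65, 58, 29) [299.3 241. ]
side (-65, -58, 29) [296.1 206.6]
side (-35, 44, 29) [286.  236.7]
side (-35, -44, 29) [284.4 210.6]
side (75, 58, 29) [238.2 242.1]
side (75, -58, 29) [240.1 207.3]
[441.68936457 -13.32941415  60.80948796] [-3.14144364e+00  7.93406632e-04  1.54494680e-01]
```

View pics/m3.png

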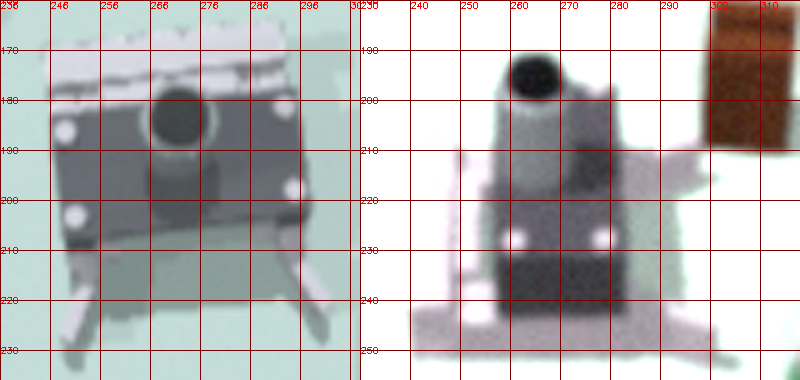

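The top view's stop corners at (244.5,170) and (292,164.5), and guide tips at about (253,228) and (298,221), match the projected stand pose to about 1 px. I'll carry in along the axis and set down.

arm_command(delta_pos=[[0.04, 0.006, 0], [0.12, 0.018, 0], [0.22, 0.034, 0], [0.3, 0.046, 0], [0.324, 0.05, 0]], delta_rot=[[0, 0, 0], [0, 0, 0], [0, 0, 0], [0, 0, 0], [0, 0, 0]], claw=[1, 1, 1, 1, 1])

```text
t: 9.47
eef_pos: [526.8, -2.3, 61.2]
tcp_rot: [3.141, -0.003, 0.152]
ft_force: [-1.1, -0.1, -5.4]
opening: 0.461
grip_force: 30.0
```

arm_command(delta_pos=[[0, 0, -0.03], [0, 0, -0.07], [0, 0, -0.11], [0, 0, -0.135], [0, 0, -0.15]], delta_rot=[[0, 0, 0], [0, 0, 0], [0, 0, 0], [0, 0, 0], [0, 0, 0]], claw=[1, 1, 1, 1, 1])

```text
t: 9.88
eef_pos: [522.0, -1.7, 22.2]
tcp_rot: [-3.141, 0.002, 0.152]
ft_force: [0.2, 0.6, -5.8]
opening: 0.464
grip_force: 30.0
```

arm_command(delta_pos=[[0, 0, -0.004], [0, 0, -0.008], [0, 0, -0.01], [0, 0, -0.01], [0, 0, -0.01]], delta_rot=[[0, 0, 0], [0, 0, 0], [0, 0, 0], [0, 0, 0], [0, 0, 0]], claw=[1, 1, 1, 1, 1])

```text
t: 10.3
eef_pos: [523.2, -1.6, 21.5]
tcp_rot: [3.141, -0.0, 0.153]
ft_force: [-1.8, -0.8, -1.2]
opening: 0.463
grip_force: 30.0
```

arm_command(delta_pos=[[0, 0, 0], [0, 0, 0], [0, 0, 0], [0, 0, 0], [0, 0, 0]], delta_rot=[[0, 0, 0], [0, 0, 0], [0, 0, 0], [0, 0, 0], [0, 0, 0]], claw=[0.3, 0.3, 0.3, 0.3, 0.3])

```text
t: 10.72
eef_pos: [523.4, -1.6, 21.3]
tcp_rot: [3.141, -0.0, 0.153]
ft_force: [0.2, 0.0, 0.8]
opening: 0.69
grip_force: 0.0
```

arm_command(delta_pos=[[0, 0, 0.08], [0, 0, 0.18], [0, 0, 0.28], [0, 0, 0.34], [0, 0, 0.34]], delta_rot=[[0, 0, 0], [0, 0, 0], [0, 0, 0], [0, 0, 0], [0, 0, 0]], claw=[0.3, 0.3, 0.3, 0.3, 0.3])

```text
t: 11.13
eef_pos: [524.5, -1.7, 109.0]
tcp_rot: [3.14, -0.005, 0.153]
ft_force: [0.9, -0.2, -0.2]
opening: 0.699
grip_force: 0.0
```

arm_command(delta_pos=[[-0.08, -0.012, 0], [-0.18, -0.028, 0], [-0.28, -0.043, 0], [-0.34, -0.053, 0], [-0.364, -0.056, 0]], delta_rot=[[0, 0, 0], [0, 0, 0], [0, 0, 0], [0, 0, 0], [0, 0, 0]], claw=[0.55, 0.55, 0.55, 0.55, 0.55])

```text
t: 11.55
eef_pos: [429.9, -15.6, 105.6]
tcp_rot: [-3.141, 0.002, 0.153]
ft_force: [1.2, -0.7, 0.7]
opening: 0.459
grip_force: 0.0
```

```bash
python3 - <<'E'
from h import *
a=snap('top','t3')[:,:,::-1];b=snap('side','s3')[:,:,::-1]
def big(im,u,v,w,h,k):
    x=np.clip(cv2.resize(im[v:v+h,u:u+w],None,fx=k,fy=k,interpolation=cv2.INTER_CUBIC)*1.6,0,255).astype('uint8')
    for i in range(0,w,20): cv2.putText(x,str(u+i),(i*k,8),0,.3,(0,0,255)); cv2.line(x,(i*k,0),(i*k,h*k),(0,0,120))
    for j in range(0,h,20): cv2.putText(x,str(v+j),(0,j*k+3),0,.3,(0,0,255)); cv2.line(x,(0,j*k),(w*k,j*k),(0,0,120))
    return x
cv2.imwrite('pics/m4.png',np.hstack([big(a,220,155,100,120,4),big(b,230,170,100,120,4)]))
R=np.array([[.9885,-.151],[.151,.9885]])
for n in('top','side'):
  for q in((-155,42,16),(-155,-42,16),(-124,22,50),(-124,-22,50)): print(n,q,proj(n,[*(R@q[:2]+[620.1,13.3]),q[2]]))
E
```

```text
top (-155, 42, 16) [262.3 263.5]
top (-155, -42, 16) [297.  259.2]
top (-124, 22, 50) [269.2 248.9]
top (-124, -22, 50) [288.  246.6]
side (-155, 42, 16) [336.5 239. ]
side (-155, -42, 16) [332.  214.2]
side (-124, 22, 50) [323.8 223.1]
side (-124, -22, 50) [321.8 210.1]
```

View pics/m4.png

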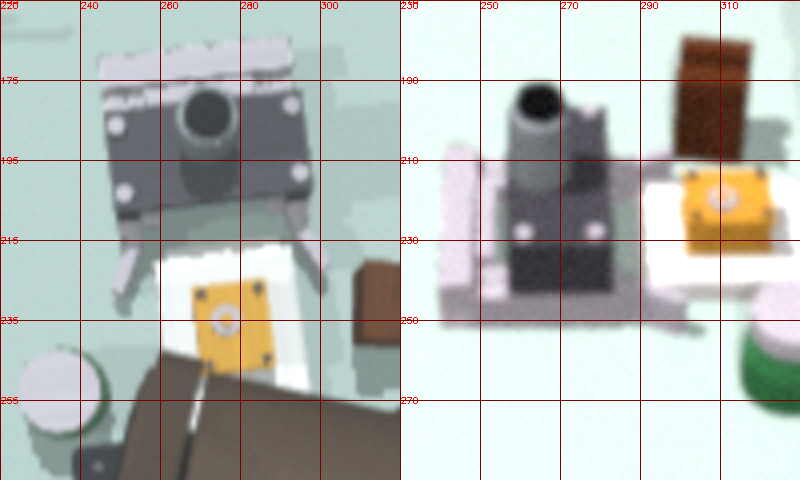

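The carrier sits squarely at the mouth, gold corner at (288.5,246.5) against the predicted (288.0,246.6); the jar and block are untouched. Now I'll lower behind it and push.

arm_command(delta_pos=[[0, 0, -0.1], [0, 0, -0.22], [0, 0, -0.32], [0, 0, -0.37], [0, 0, -0.384]], delta_rot=[[0, 0, 0], [0, 0, 0], [0, 0, 0], [0, 0, 0], [0, 0, 0]], claw=[0.55, 0.55, 0.55, 0.55, 0.55])

```text
t: 12.07
eef_pos: [432.5, -15.4, 7.8]
tcp_rot: [-3.141, 0.003, 0.153]
ft_force: [-0.5, 0.0, 0.3]
opening: 0.452
grip_force: 0.0
```

arm_command(delta_pos=[[0.02, 0.003, 0], [0.04, 0.006, 0], [0.06, 0.009, 0], [0.08, 0.012, 0], [0.1, 0.015, 0]], delta_rot=[[0, 0, 0], [0, 0, 0], [0, 0, 0], [0, 0, 0], [0, 0, 0]], claw=[0.55, 0.55, 0.55, 0.55, 0.55])

```text
t: 12.48
eef_pos: [457.8, -11.7, 10.9]
tcp_rot: [3.141, -0.001, 0.153]
ft_force: [-7.3, -2.7, 6.2]
opening: 0.447
grip_force: 3.8
```

arm_command(delta_pos=[[0.02, 0.003, 0], [0.04, 0.006, 0], [0.06, 0.009, 0], [0.08, 0.012, 0], [0.1, 0.015, 0]], delta_rot=[[0, 0, 0], [0, 0, 0], [0, 0, 0], [0, 0, 0], [0, 0, 0]], claw=[0.55, 0.55, 0.55, 0.55, 0.55])

```text
t: 12.9
eef_pos: [480.1, -7.6, 10.6]
tcp_rot: [-3.14, 0.005, 0.153]
ft_force: [-10.7, -0.8, 8.8]
opening: 0.446
grip_force: 5.5
```

arm_command(delta_pos=[[0.02, 0.003, 0], [0.04, 0.006, 0], [0.06, 0.009, 0], [0.08, 0.012, 0], [0.1, 0.015, 0]], delta_rot=[[0, 0, 0], [0, 0, 0], [0, 0, 0], [0, 0, 0], [0, 0, 0]], claw=[0.55, 0.55, 0.55, 0.55, 0.55])

```text
t: 13.32
eef_pos: [504.9, -3.8, 10.6]
tcp_rot: [-3.14, 0.006, 0.153]
ft_force: [-12.6, 0.4, 10.9]
opening: 0.453
grip_force: 6.3
```

arm_command(delta_pos=[[0.01, 0.0015, 0.004], [0.025, 0.004, 0.004], [0.04, 0.006, 0.004], [0.06, 0.009, 0.004], [0.08, 0.012, 0.004]], delta_rot=[[0, 0, 0], [0, 0, 0], [0, 0, 0], [0, 0, 0], [0, 0, 0]], claw=[0.55, 0.55, 0.55, 0.55, 0.55])

```text
t: 13.73
eef_pos: [525.7, -1.0, 11.4]
tcp_rot: [-3.141, 0.004, 0.153]
ft_force: [-9.2, 0.1, 6.4]
opening: 0.449
grip_force: 4.9
```

arm_command(delta_pos=[[0.016, 0.0025, 0.002], [0.032, 0.005, 0.002], [0.048, 0.007, 0.002], [0.064, 0.0095, 0.002], [0.08, 0.012, 0.002]], delta_rot=[[0, 0, 0], [0, 0, 0], [0, 0, 0], [0, 0, 0], [0, 0, 0]], claw=[0.55, 0.55, 0.55, 0.55, 0.55])

```text
t: 14.15
eef_pos: [546.4, 2.2, 11.6]
tcp_rot: [-3.141, 0.003, 0.153]
ft_force: [-5.6, 1.5, -0.6]
opening: 0.451
grip_force: 2.4
```

arm_command(delta_pos=[[0.004, 0.001, 0], [0.008, 0.001, 0], [0.012, 0.002, 0], [0.016, 0.0025, 0], [0.02, 0.003, 0]], delta_rot=[[0, 0, 0], [0, 0, 0], [0, 0, 0], [0, 0, 0], [0, 0, 0]], claw=[0.55, 0.55, 0.55, 0.55, 0.55])

```text
t: 14.57
eef_pos: [551.1, 2.7, 11.6]
tcp_rot: [-3.141, 0.002, 0.153]
ft_force: [-7.5, 2.0, 0.8]
opening: 0.455
grip_force: 3.4
```

arm_command(delta_pos=[[0.004, 0.001, 0], [0.007, 0.001, 0], [0.01, 0.0015, 0], [0.013, 0.002, 0], [0.016, 0.0025, 0]], delta_rot=[[0, 0, 0], [0, 0, 0], [0, 0, 0], [0, 0, 0], [0, 0, 0]], claw=[0.55, 0.55, 0.55, 0.55, 0.55])

```text
t: 14.98
eef_pos: [553.7, 3.2, 11.6]
tcp_rot: [-3.141, 0.006, 0.153]
ft_force: [-16.3, -1.7, 8.9]
opening: 0.454
grip_force: 8.1
```

arm_command(delta_pos=[[0.002, 0, 0], [0.004, 0.0005, 0], [0.006, 0.001, 0], [0.008, 0.001, 0], [0.008, 0.001, 0]], delta_rot=[[0, 0, 0], [0, 0, 0], [0, 0, 0], [0, 0, 0], [0, 0, 0]], claw=[0.55, 0.55, 0.55, 0.55, 0.55])

```text
t: 15.4
eef_pos: [553.7, 3.2, 11.6]
tcp_rot: [-3.14, 0.01, 0.153]
ft_force: [-22.3, -4.4, 13.1]
opening: 0.448
grip_force: 11.3
```

arm_command(delta_pos=[[0.003, 0.0005, 0], [0.006, 0.001, 0], [0.009, 0.0015, 0], [0.009, 0.0015, 0], [0.009, 0.0015, 0]], delta_rot=[[0, 0, 0], [0, 0, 0], [0, 0, 0], [0, 0, 0], [0, 0, 0]], claw=[0.55, 0.55, 0.55, 0.55, 0.55])

```text
t: 15.82
eef_pos: [553.7, 3.3, 11.7]
tcp_rot: [-3.139, 0.014, 0.154]
ft_force: [-32.8, -10.4, 20.6]
opening: 0.453
grip_force: 16.8
```

arm_command(delta_pos=[[-0.02, -0.003, 0], [-0.05, -0.0075, 0], [-0.09, -0.0135, 0], [-0.14, -0.021, 0], [-0.14, -0.021, 0]], delta_rot=[[0, 0, 0], [0, 0, 0], [0, 0, 0], [0, 0, 0], [0, 0, 0]], claw=[0.55, 0.55, 0.55, 0.55, 0.55])

```text
t: 16.23
eef_pos: [524.2, -1.7, 11.9]
tcp_rot: [3.142, 0.0, 0.153]
ft_force: [0.0, -0.4, -0.2]
opening: 0.445
grip_force: 0.0
```

arm_command(delta_pos=[[0, 0, 0.1], [0, 0, 0.26], [0, 0, 0.42], [0, 0, 0.58], [0, 0, 0.7]], delta_rot=[[0, 0, 0], [0, 0, 0], [0, 0, 0], [0, 0, 0], [0, 0, 0]], claw=[1, 1, 1, 1, 1])

```text
t: 16.65
eef_pos: [526.7, -1.6, 190.5]
tcp_rot: [3.14, -0.004, 0.153]
ft_force: [1.4, -1.0, 0.2]
opening: 0.157
grip_force: 0.0
```

arm_command(delta_pos=[[-0.02, 0.13, 0], [-0.04, 0.27, 0], [-0.06, 0.42, 0], [-0.08, 0.56, 0], [-0.1, 0.7, 0]], delta_rot=[[0, 0, 0], [0, 0, 0], [0, 0, 0], [0, 0, 0], [0, 0, 0]], claw=[1, 1, 1, 1, 1])

```text
t: 17.07
eef_pos: [500.9, 175.3, 187.4]
tcp_rot: [-3.141, -0.002, 0.153]
ft_force: [1.3, -1.1, 0.5]
opening: 0.008
grip_force: 0.0
```

arm_command(delta_pos=[[-0.02, 0.14, 0], [-0.04, 0.28, 0], [-0.06, 0.42, 0], [-0.08, 0.56, 0], [-0.095, 0.718, 0]], delta_rot=[[0, 0, 0], [0, 0, 0], [0, 0, 0], [0, 0, 0], [0, 0, 0]], claw=[1, 1, 1, 1, 1])

```text
t: 17.48
eef_pos: [476.7, 354.9, 187.3]
tcp_rot: [-3.141, -0.002, 0.153]
ft_force: [0.8, -0.6, 0.2]
opening: 0.005
grip_force: 0.0
```

```bash
python3 - <<'E'
from h import *
a=snap('top','t4')[:,:,::-1];b=snap('side','s4')[:,:,::-1]
def big(im,u,v,w,h,k):
    x=np.clip(cv2.resize(im[v:v+h,u:u+w],None,fx=k,fy=k,interpolation=cv2.INTER_CUBIC)*1.4,0,255).astype('uint8')
    for i in range(0,w,10): cv2.putText(x,str(u+i),(i*k,8),0,.3,(0,0,255)); cv2.line(x,(i*k,0),(i*k,h*k),(0,0,120))
    for j in range(0,h,10): cv2.putText(x,str(v+j),(0,j*k+3),0,.3,(0,0,255)); cv2.line(x,(0,j*k),(w*k,j*k),(0,0,120))
    return x
cv2.imwrite('pics/m5.png',np.hstack([big(a,236,160,66,76,6),big(b,235,190,66,76,6)]))
R=np.array([[.9885,-.151],[.151,.9885]])
for n in('top','side'):
  for q in((-55,42,16),(-55,-42,16),(-55,35,32),(-55,-35,32)): print(n,q,proj(n,[*(R@q[:2]+[620.1,13.3]),q[2]]))
s=state();print(s['eef_pos'],s['tcp_rot'],s['opening'])
E
```

```text
top (-55, 42, 16) [257.5 222.3]
top (-55, -42, 16) [291.8 218.2]
top (-55, 35, 32) [260.3 221.2]
top (-55, -35, 32) [289.3 217.7]
side (-55, 42, 16) [294.3 239.7]
side (-55, -42, 16) [292.3 214.8]
side (-55, 35, 32) [294.4 232.9]
side (-55, -35, 32) [292.7 212.1]
[476.43981132 357.86085465 187.00252934] [-3.14001664e+00 -2.35279366e-03  1.56839509e-01] 0.0013149797284450872
```

View pics/m5.png

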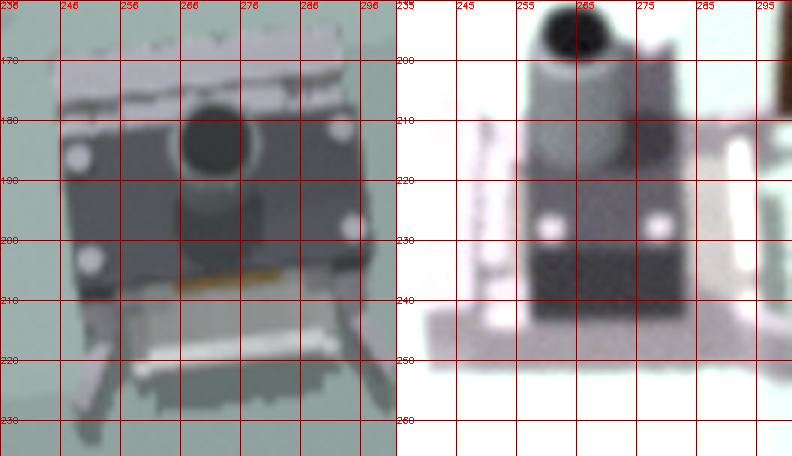

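In the top view the carrier's push plate runs from (260,221.5) to (289.5,217.5), matching the predicted home position (260.3,221.2)–(289.3,217.7). It also held against a 33 N push, so it is home. Now the lever.

arm_command(delta_pos=[[0, 0, -0.1], [0, 0, -0.2], [0, 0, -0.3], [0, 0, -0.35], [0, 0, -0.36]], delta_rot=[[0, 0, 0], [0, 0, 0], [0, 0, 0], [0, 0, 0], [0, 0, 0]], claw=[1, 1, 1, 1, 1])

```text
t: 18.0
eef_pos: [476.4, 352.3, 94.5]
tcp_rot: [3.14, 0.003, 0.153]
ft_force: [-0.1, 0.5, 1.0]
opening: 0.004
grip_force: 0.0
```

arm_command(delta_pos=[[0.024, 0.0035, 0], [0.048, 0.007, 0], [0.072, 0.011, 0], [0.096, 0.0145, 0], [0.12, 0.018, 0]], delta_rot=[[0, 0, 0], [0, 0, 0], [0, 0, 0], [0, 0, 0], [0, 0, 0]], claw=[1, 1, 1, 1, 1])

```text
t: 18.42
eef_pos: [507.6, 357.6, 97.6]
tcp_rot: [-3.141, -0.001, 0.153]
ft_force: [-2.0, -0.9, 2.4]
opening: 0.001
grip_force: 1.2
```

arm_command(delta_pos=[[0.024, 0.0035, 0], [0.048, 0.007, 0], [0.072, 0.011, 0], [0.096, 0.0145, 0], [0.12, 0.018, 0]], delta_rot=[[0, 0, 0], [0, 0, 0], [0, 0, 0], [0, 0, 0], [0, 0, 0]], claw=[1, 1, 1, 1, 1])

```text
t: 18.83
eef_pos: [536.8, 361.8, 96.1]
tcp_rot: [3.141, 0.002, 0.153]
ft_force: [-2.8, -0.5, -3.3]
opening: 0.005
grip_force: 1.9
```

arm_command(delta_pos=[[0.006, 0.001, 0], [0.012, 0.002, 0], [0.018, 0.003, 0], [0.024, 0.0035, 0], [0.024, 0.0035, 0]], delta_rot=[[0, 0, 0], [0, 0, 0], [0, 0, 0], [0, 0, 0], [0, 0, 0]], claw=[1, 1, 1, 1, 1])

```text
t: 19.25
eef_pos: [542.7, 362.8, 96.6]
tcp_rot: [3.141, 0.0, 0.153]
ft_force: [-2.4, -2.2, -2.3]
opening: 0.007
grip_force: 1.4
```

arm_command(delta_pos=[[0.004, 0.0005, 0], [0.008, 0.001, 0], [0.012, 0.002, 0], [0.016, 0.0025, 0], [0.016, 0.0025, 0]], delta_rot=[[0, 0, 0], [0, 0, 0], [0, 0, 0], [0, 0, 0], [0, 0, 0]], claw=[1, 1, 1, 1, 1])

```text
t: 19.67
eef_pos: [544.2, 363.0, 96.5]
tcp_rot: [3.14, 0.006, 0.153]
ft_force: [-15.9, -2.4, 3.5]
opening: 0.008
grip_force: 7.9
```

arm_command(delta_pos=[[-0.03, -0.0045, 0], [-0.08, -0.012, 0], [-0.14, -0.021, 0], [-0.2, -0.03, 0], [-0.2, -0.03, 0]], delta_rot=[[0, 0, 0], [0, 0, 0], [0, 0, 0], [0, 0, 0], [0, 0, 0]], claw=[1, 1, 1, 1, 1])

```text
t: 20.08
eef_pos: [495.4, 356.0, 97.4]
tcp_rot: [-3.141, -0.001, 0.154]
ft_force: [0.2, 0.2, 0.8]
opening: 0.002
grip_force: 0.0
```

arm_command(delta_pos=[[0, 0, 0.12], [-0.1, 0, 0.28], [-0.2, 0, 0.44], [-0.3, 0, 0.5], [-0.4, 0, 0.5]], delta_rot=[[0, 0, 0], [0, 0, 0], [0, 0, 0], [0, 0, 0], [0, 0, 0]], claw=[1, 1, 1, 1, 1])

```text
t: 20.5
eef_pos: [397.9, 357.2, 227.1]
tcp_rot: [-3.137, -0.009, 0.152]
ft_force: [-0.4, 0.9, -0.5]
opening: 0.005
grip_force: 0.0
```

arm_command(delta_pos=[[0, 0, 0], [0, 0, 0], [0, 0, 0], [0, 0, 0], [0, 0, 0]], delta_rot=[[0, 0, 0], [0, 0, 0], [0, 0, 0], [0, 0, 0], [0, 0, 0]], claw=[1, 1, 1, 1, 1])

```text
t: 20.92
eef_pos: [397.7, 355.9, 221.1]
tcp_rot: [3.141, 0.0, 0.152]
ft_force: [0.2, -0.2, -0.0]
opening: 0.004
grip_force: 0.0
```

```bash
python3 - <<'E'
from h import *
a=snap('top','t5')[:,:,::-1];b=snap('side','s5')[:,:,::-1]
x=np.hstack([a[140:320,90:350],b[180:400,225:365][:180]])
cv2.imwrite('pics/m6.png',cv2.resize(np.clip(x*1.4,0,255).astype('uint8'),None,fx=2,fy=2,interpolation=cv2.INTER_CUBIC))
print(proj('top',[524.4+41.8,338.15+6.4,112]),proj('side',[524.4+41.8,338.15+6.4,112]),state()['eef_pos'])
E
```

```text
[118.8 209.8] [275.9 332.7] [397.3285423  355.81534842 221.09975816]
```

View pics/m6.png

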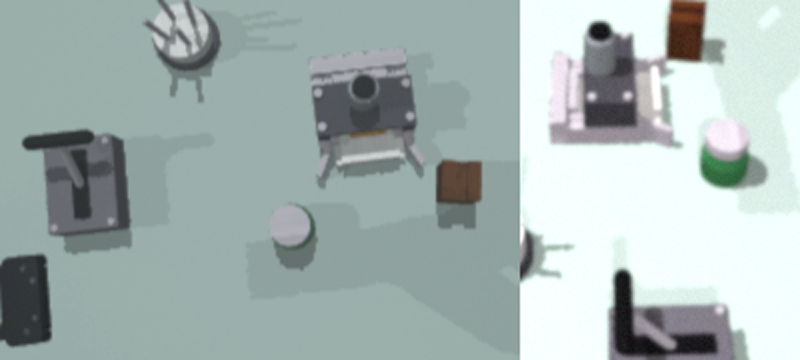

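The bar's centre is at about (119.5,210) in the top view, where (118.8,209.8) was predicted for fully over. The carrier is home and the bystanders are in place.

```bash
python3 -c "
from cell import *
print(job_done())"
```

```text
the job is handed in; nothing more can be done
None
```

The job is handed in, though the verdict was not shown: the switch was set upright, the carrier was pushed fully home against the end stop, then the lever was pushed fully over to the other side, at about 21 s and with the bystanders undisturbed.

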